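# Clamp channel brackets in a drilling fixture

### The arm

A 6-joint arm with a two-finger parallel gripper is mounted at the origin on the work surface. World frame = base frame: x ahead of the robot, y to its left, z up, the work surface at z = 0. Lengths are in m, angles in rad, forces in N, time in s.
With the tool pointing down it reaches from about 0.275 to 0.825 m from the base axis. Payload 4.9 kg.
Tool frame: the origin (TCP) lies midway between the tips of the shut fingers; the grasp point (between the pads) lies 19 mm behind it (bot.grip_depth is the distance from the TCP to the grasp point, in m); z points along the fingers, y is the line along which they close (so a half turn about z gives the same grasp; the last joint's range is limited). The gripper opens to 85 mm and grips with 20 to 120 N. Pads are 22 mm wide; open, the fingers measure 114 mm over their backs; the gripper's body (76 mm by 85 mm) begins 54 mm behind the grasp point. The pads swing forward as they close: fully open they stand 13 mm farther back than shut.
Start: joints at [1.16, 0.326, -0.193, 1.052, 0, 1.437], TCP at [0.15, 0.529, 0.231] pointing down, gripper open.
Joint ranges: [-2.65, 2.65], [-0.97, 1.79], [-1.3, 1.35], [-1.93, 2.1], [-1.47, 1.37], [-3.14, 3.14]. Speed limits (rad/s): [2.57, 2.57, 3.14, 3.14, 3.14, 3.14].

### API

Orientations are given as a unit quaternion [w, x, y, z].
In Python, from cell import bot gives the robot as it stands. Calls block until the motion is done:
- bot.move_pose(position, orientation): joint-space move of the TCP to a pose.
- bot.move_linear(position, speed=0.15, rotation=None, until_force=None): straight line of the TCP; rotation=None keeps the orientation; speed is the mean speed in m/s. With until_force (N) it stops when the force on the tool has changed by that much, and returns True; else False.
- bot.goto_joints(angles): joint-space move.
- bot.set_gripper(opening, grasp_force=None): opening from 0.0 (shut) to 1.0 (fully open); grasp_force is the grip in N (None keeps the last); returns when the fingers have stopped.
- bot.wait(seconds).
- bot.solve_ik(position, orientation): joint angles nearest the present ones, or None.
- bot.camera(name): name is "side" or "top"; returns the picture (480x640x3 uint8, red, green, blue); there is no depth.
- bot.calibration(name): a dict with "mtx" (3x3 intrinsics, pixels), "extrinsics" (4x4, takes a point from world to camera coordinates). Camera axes: x right, y down, z forward; pixel columns grow to the right and rows downward; lengths in m; the calibration is good to about 2 mm. A picture is of the moment at which its call begins. calibration takes no time and is no camera call.
A pose or a line that the arm cannot do raises bot.PlanningError and nothing moves.
- bot.close_job(): hands the job in; it is judged then, once.
Trained networks look in the newest picture that a camera, given by its name, has taken for a name from the list of things; names that differ only in an ending like _2 or _b are one class to them, and where a whole thing is asked for, a point or a joint stands for the part that bears it (a point fixed in the world has none). Each returns a list of dicts, best first, with "confidence" (0 to 1); they miss things now and then, are a little off and sometimes report something else, mostly with a low value. They report only what shows in the picture. A call takes as long as a camera call. They do not tell look-alikes from the thing itself.
- bot.search_frame(camera, thing): "bbox" ([left, top, width, height] in pixels, round what is visible of it).
Readings, each from a call of its own:
- bot.read_clock(): time.
- bot.read_joint_positions(): joint angles.
- bot.read_joint_vel(): joint speeds.
- bot.read_joint_efforts(): joint torques, N m.
- bot.read_position(): TCP position.
- bot.read_tool_rot(): TCP orientation.
- bot.read_ft_force(): force on the tool from outside, world axes, zero at the start.
- bot.read_moment(): the same for the moment, N m.
- bot.read_gripper_width(): opening from 0.0 (shut) to 1.0 (fully open).
- bot.read_finger_force(): force on a finger pad.
Only numpy, scipy, OpenCV 4.12 (cv2) and the standard library are available. Lean on these libraries where they do the work, as an engineer would, in place of code of your own. Each camera call takes 0.05 s, during which the arm holds its last target. There are 200 camera calls.

### The job

Get the drilling fixture loaded: lift the toggle clamp's handle to release it, then swing the long hold-down lever up and back past upright, and set every steel channel bracket lying on the bench web up astride the fixture's rail, in a row, each wholly on the rail. Then swing the lever fully down over them, and only then push the toggle clamp's handle down past its over-centre point until it is locked; do not disturb the mug, the oil bottle or the small tin.

Things in the scene. Friction and masses are not known exactly. Their poses are not given: they have to be found in the camera images.
- fixture: fixed steel drilling fixture. Origin: on the bench under the middle of the rail; z up, y along the rail to the lever's hinge, x across it to the toggle clamp. Sizes in mm. Base plate 18 thick: x -55..55, y -155..130, with an ear under the clamp to x 145. Hinge cheeks at y 93..123, x -24..24, up to z 68. Toggle clamp's foot at y -125..-90, x 75..125, up to z 80
- rail_top (a point): middle of the rail's top, z 34 of the fixture. Rail 30 wide, 160 long (y -80..80), 16 above the base plate. A bracket in place has its flanges on the base plate either side of the rail (5 mm play each), its 36 mm length along the rail, its centre at fixture x 0, z 33. Four fit in a row, e.g. at y -60, -20, 20, 60
- lever (a joint): hold-down lever, flat steel bar 24 wide, 10 thick, hinged at lever_hinge about the fixture's x axis. 0 = fully down, along the rail, 2 mm over the brackets' tops; grows as its ball end is raised; 1.57 upright; stop at 1.85, leaning back. Stiff hinge: stays where left; about 4 N at the ball moves it. Starts down
- lever_ball (a point): centre of the black ball, 26 diameter, at the lever's free end, 263 from the hinge axis; at lever 0 at x 0, y -158, z 55 of the fixture. Bar and 10 mm stem lie in line from hinge to ball. The ball can be pinched from above along the fixture's x and turns between the fingers as the lever swings
- lever_hinge (a point): lever's hinge axis, at x 0, y 105, z 55 of the fixture
- toggle (a joint): handle of the clamp, turns about the fixture's y at toggle_pivot. 0 = locked: handle points to the fixture's +x, rising 0.15 rad, clamp arm and spindle down on the lever. Grows as the handle is lifted; stop at 1.2: handle nearly upright, arm swung up clear (both reach 190 above the bench). Over-centre about 0.35: below it snaps to 0, above it springs up to 1.2. About 4 N at the grip moves it. Starts locked
- toggle_grip (a point): middle of the round black grip (18 diameter, 60 long) on the toggle handle, 98 from the pivot; at toggle q it lies 98 cos(q+0.15) along the fixture's x and 98 sin(q+0.15) above the pivot. Can be pinched from above along the fixture's y and turns between the fingers
- toggle_pivot (a point): pivot axis of the toggle handle, at x 110, y -108, z 72 of the fixture
- bracket1_mid (a point): short piece of plain steel U-channel (bracket), 50 wide across its two flanges x 36 long x 30 tall, walls 5, 40 between the flanges, about 0.13 kg, lying web up on its flanges. Two to four are present. The point is its centre, 15 above its underside. x runs across the flanges (grip their outer faces, 50 apart, from above), y along its length, z up
- bracket2_mid (a point): short piece of plain steel U-channel (bracket), 50 wide across its two flanges x 36 long x 30 tall, walls 5, 40 between the flanges, about 0.13 kg, lying web up on its flanges. Two to four are present. The point is its centre, 15 above its underside. x runs across the flanges (grip their outer faces, 50 apart, from above), y along its length, z up
- bracket3_mid (a point): short piece of plain steel U-channel (bracket), 50 wide across its two flanges x 36 long x 30 tall, walls 5, 40 between the flanges, about 0.13 kg, lying web up on its flanges. Two to four are present. The point is its centre, 15 above its underside. x runs across the flanges (grip their outer faces, 50 apart, from above), y along its length, z up
- bracket4_mid (a point): short piece of plain steel U-channel (bracket), 50 wide across its two flanges x 36 long x 30 tall, walls 5, 40 between the flanges, about 0.13 kg, lying web up on its flanges. Two to four are present. The point is its centre, 15 above its underside. x runs across the flanges (grip their outer faces, 50 apart, from above), y along its length, z up
- mug: bystander: white mug, 80 across, 95 tall; origin under its centre
- oil: bystander: grey oil bottle, 60 diameter, 170 tall; origin under its centre
- tin: bystander: small plain tin, 60 diameter, 50 tall; origin under its centre
Things that resemble listed ones, but are neither listed nor needed, are in the scene too. Leave any turquoise look-alike of the part that bears bracket3_mid alone. Leave any purple look-alike of the part that bears bracket4_mid alone.

How it is judged:
By the outcome, as a careful person would: the job done as asked, in the order asked, and still so for the second after the job is handed in, with the robot touching nothing.
Of bracket1, bracket2, bracket3, bracket4 only 2 to 4 are there at a start; the rules pass over those that are not, and their reading is None.
At some moment in a run one of bracket1, bracket2, bracket3, bracket4 may be knocked a few centimetres aside while the robot is not near it.
It also fails if it takes over 210 s, if anything falls off the work surface, if the arm or the gripper's body presses on something with over 40 N, if the wrist force passes 120 N, or if a joint passes its speed limit or range.

## Working session

There is one attempt and no reset: what is moved stays moved. The work goes in short steps, each a Python script; the robot and the scene stay as the last script left them, time stands still between calls to the robot, and variables do not carry over. Pictures are saved under pics/ and viewed, at most 14 in all, crops included, and the job is handed in when it is done.

```bash
mkdir -p pics; ls; python3 - <<'E'
from cell import bot
import cv2
for n in("top","side"):
    im=bot.camera(n); cv2.imwrite(f"pics/{n}0.png",im[:,:,::-1])
    c=bot.calibration(n); print(n,c["mtx"].tolist(),c["extrinsics"].round(4).tolist())
    for t in("fixture","lever_ball","toggle_grip","toggle_pivot","lever_hinge","rail_top","bracket1_mid","bracket2_mid","bracket3_mid","bracket4_mid","mug","oil","tin"):
        print(t,[([round(x) for x in d["bbox"]],round(d["confidence"],2)) for d in bot.search_frame(n,t)])
print(bot.read_clock(),bot.read_tool_rot())
E
```

```text
pics
top [[481.53983760060345, 0.0, 331.38536002301646], [0.0, 481.53983760060345, 238.080467153988], [0.0, 0.0, 1.0]] [[-0.0873, -0.9962, 0.0046, 0.0185], [-0.9724, 0.0842, -0.2177, 0.5533], [0.2165, -0.0235, -0.976, 1.0314], [0.0, 0.0, 0.0, 1.0]]
fixture [([184, 191, 131, 132], 0.62)]
lever_ball [([452, 259, 25, 27], 0.19)]
toggle_grip [([293, 191, 15, 57], 0.81), ([198, 192, 31, 30], 0.33), ([111, 309, 54, 53], 0.28)]
toggle_pivot [([297, 190, 8, 60], 0.87)]
lever_hinge [([187, 271, 124, 37], 0.89)]
rail_top [([182, 188, 133, 135], 0.66)]
bracket1_mid []
bracket2_mid []
bracket3_mid [([466, 298, 19, 25], 0.83), ([453, 257, 25, 27], 0.6)]
bracket4_mid [([458, 195, 18, 25], 0.77), ([493, 194, 28, 27], 0.66), ([113, 306, 53, 58], 0.3)]
mug [([113, 308, 53, 58], 0.76)]
oil [([125, 201, 43, 35], 0.55)]
tin [([199, 191, 27, 30], 0.92)]
side [[503.6868218959027, 0.0, 321.62577620775363], [0.0, 503.6868218959027, 232.22539373880096], [0.0, 0.0, 1.0]] [[0.9946, -0.1033, -0.0047, -0.5591], [-0.0784, -0.7232, -0.6862, 0.0741], [0.0675, 0.6829, -0.7274, 1.0682], [0.0, 0.0, 0.0, 1.0]]
fixture [([237, 143, 133, 100], 0.78)]
lever_ball [([250, 142, 38, 88], 0.97)]
toggle_grip [([306, 203, 63, 7], 0.54)]
toggle_pivot [([313, 199, 57, 11], 0.83)]
lever_hinge [([251, 147, 34, 82], 0.81)]
rail_top [([233, 142, 137, 99], 0.84), ([311, 199, 57, 12], 0.26)]
bracket1_mid []
bracket2_mid [([235, 142, 135, 100], 0.61)]
bracket3_mid [([264, 368, 35, 36], 0.61), ([211, 379, 32, 36], 0.57)]
bracket4_mid [([354, 378, 34, 25], 0.7), ([359, 433, 38, 38], 0.68)]
mug []
oil [([325, 78, 25, 65], 0.64)]
tin [([337, 150, 26, 28], 0.98)]
1.4 [ 1.37669293e-05  1.37946910e-01  9.90439625e-01 -6.42934609e-06]
```

View pics/top0.png

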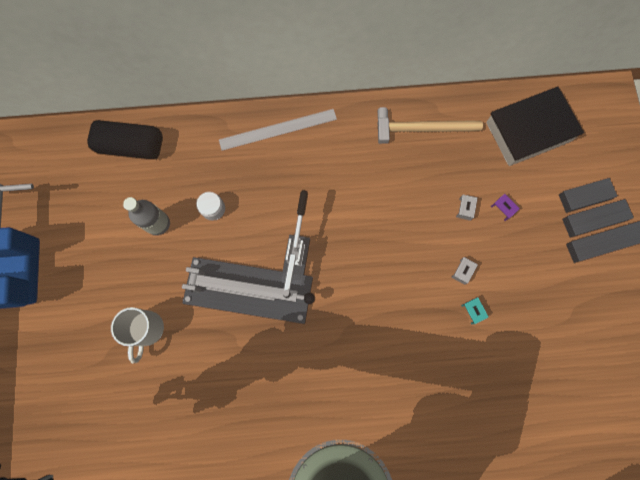

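View pics/side0.png

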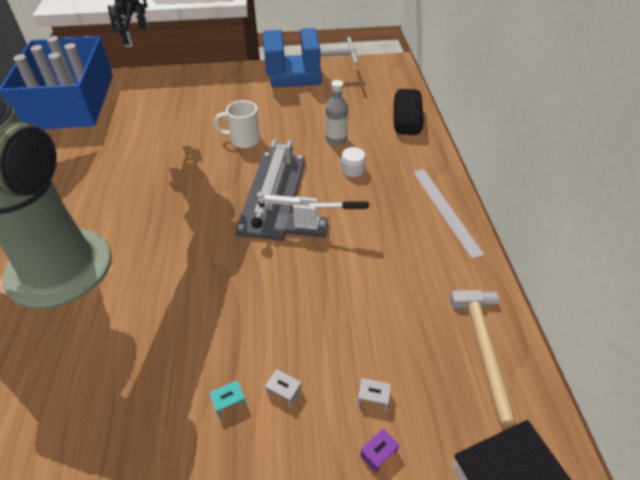

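The side and top pictures agree. Two plain grey brackets lie at top (467,207) and (466,270), side (374,393) and (283,387). The turquoise one at top (476,310) and the purple one at top (507,207) are look-alikes. Plain steel fits the description, so the two grey ones are meant. I'll confirm with enlarged crops and measure from those.

```bash
python3 - <<'E'
import cv2,numpy as np
t=cv2.imread("pics/top0.png");s=cv2.imread("pics/side0.png")
r=lambda im,x,y,w,h,k:cv2.resize(im[y:y+h,x:x+w],None,fx=k,fy=k,interpolation=cv2.INTER_CUBIC)
cv2.imwrite("pics/ft.png",r(t,175,180,160,150,4))
cv2.imwrite("pics/fs.png",r(s,225,130,150,115,5))
cv2.imwrite("pics/br.png",np.vstack([r(t,440,180,100,45,8)[:,:800],r(s,200,360,200,58,4)]))
E
```

```text
(no output)
```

View pics/ft.png

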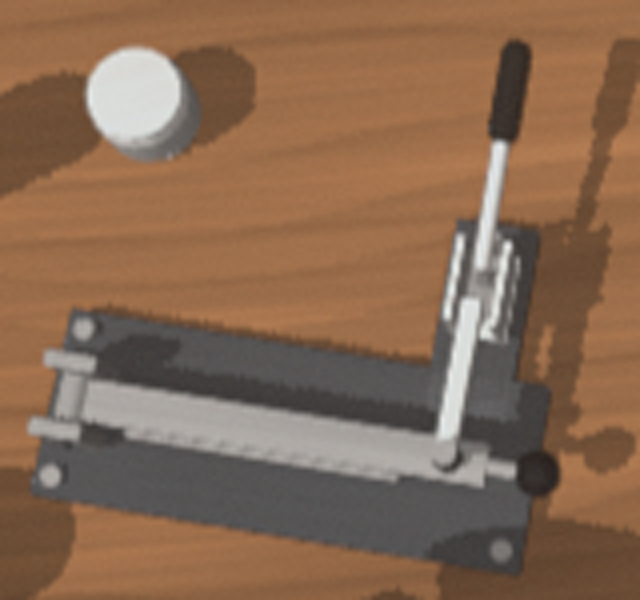

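View pics/fs.png

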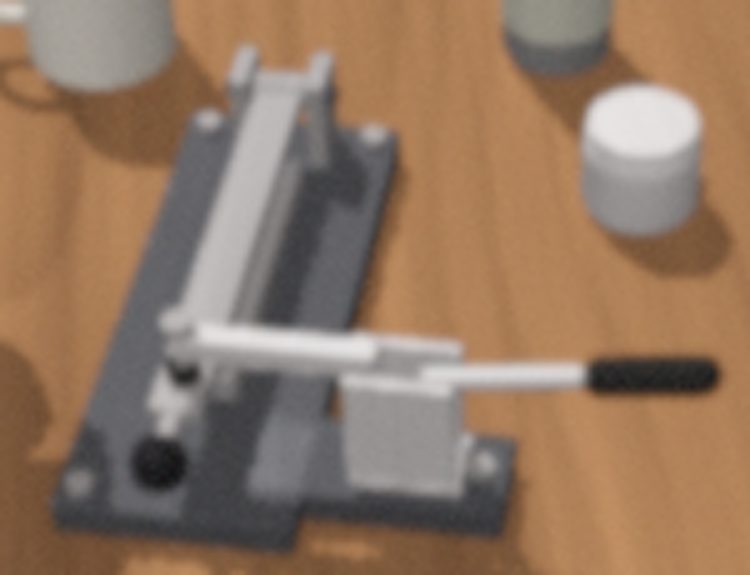

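View pics/br.png

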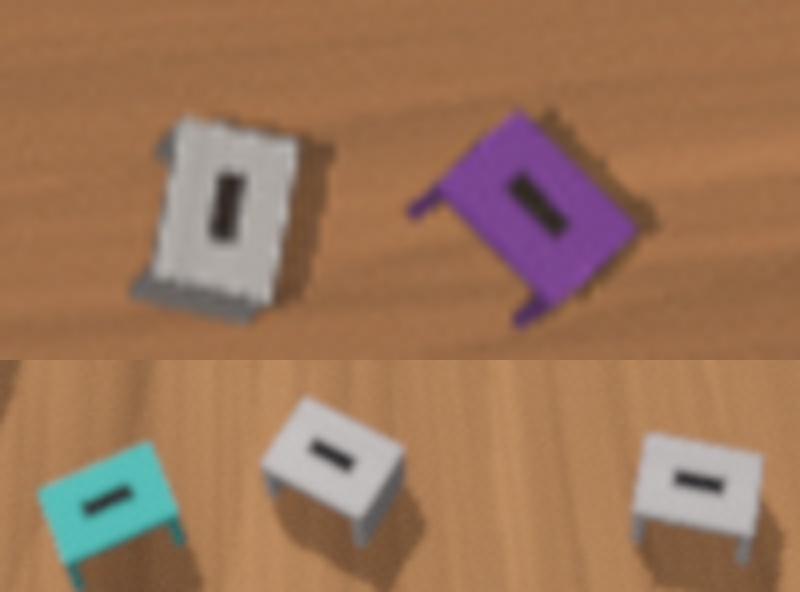

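The crops show two plain grey brackets, slot on the web along their 50 mm direction, both with flanges down. The turquoise and purple ones are clearly separate. The fixture's plate corners, ball and grip can be read in both views, so I'll fit the poses.

```bash
cat > h.py <<'E'
import numpy as np, cv2
from cell import bot
from scipy.optimize import least_squares
C={n:bot.calibration(n) for n in("top","side")}
def proj(n,p):
    p=np.atleast_2d(p); E=C[n]["extrinsics"]; q=p@E[:3,:3].T+E[:3,3]
    q=q@C[n]["mtx"].T; return q[:,:2]/q[:,2:]
def T(x,y,yaw,P):
    c,s=np.cos(yaw),np.sin(yaw); P=np.atleast_2d(P)
    return np.c_[x+c*P[:,0]-s*P[:,1],y+s*P[:,0]+c*P[:,1],P[:,2]]
def fit(obs,x0):  # obs: {cam:(model pts m, pixels)}
    f=lambda v:np.concatenate([(proj(n,T(*v,P))-px).ravel() for n,(P,px) in obs.items()])
    r=least_squares(f,x0,loss="soft_l1"); return r.x,f(r.x).reshape(-1,2)
E
python3 - <<'E'
from h import *
P=np.array([[55,130,18],[-55,130,18],[-55,-155,18],[55,-155,18],[0,-158,55],[206.9,-108,86.6]])/1e3
tp=np.array([[72,310],[33,490],[520,572],[550,385],[538,474],[510,90]])/4+[175,180]
sp=np.array([[397,135],[190,115],[58,505],[300,528],[158,462],[653,375]])/5+[225,130]
for o in({"top":(P,tp)},{"side":(P,sp)},{"top":(P,tp),"side":(P,sp)}):
    v,r=fit(o,[.4,.1,-.2]); print("fix",v.round(4)); 
print(r.round(1).tolist())
W=np.array([[-25,18,30],[25,18,30],[25,-18,30],[-25,-18,30]])/1e3
b1=np.array([[305,397],[404,452],[365,517],[262,467]]); b2=np.array([[648,432],[763,456],[755,535],[633,512]])
f=lambda b:(b-[0,360])/4+[200,360]
t2=np.array([[182,115],[298,140],[270,305],[155,275]])/8+[440,180]
t2=t2[[0,1,2,3]]
v,r=fit({"side":(W,f(b1))},[.4,-.3,-.4]);print("b1",v,r.round(1).tolist(),proj("top",[v[0],v[1],.03]))
v,r=fit({"side":(W,f(b2))},[.5,-.3,-.1]);print("b2",v,r.round(1).tolist(),proj("top",T(*v,W)),t2)
E
```

```text
fix [ 0.4607  0.1833 -0.2468]
fix [ 0.4651  0.1853 -0.24  ]
fix [ 0.4629  0.1838 -0.2456]
[[-0.5, -1.6], [-1.3, 0.1], [-0.3, -0.5], [0.2, -1.2], [-0.1, -1.4], [-0.2, -1.3], [-0.2, -0.9], [-0.7, -0.5], [-2.9, 0.7], [-2.4, 1.1], [-0.5, 1.0], [-0.3, 0.8]]
b1 [ 0.46299389 -0.33157652 -0.58866822] [[0.1, 0.2], [0.6, -1.1], [-0.4, 0.7], [-0.3, -0.0]] [[465.19643376 267.84580715]]
b2 [ 0.61453302 -0.35930492 -0.31332984] [[-0.2, 0.2], [0.3, -0.2], [-0.2, 0.1], [0.2, -0.1]] [[458.10091705 212.18974283]
 [461.61743688 192.51502358]
 [476.51343419 195.76773404]
 [473.13156284 215.50056967]] [[462.75  194.375]
 [477.25  197.5  ]
 [473.75  218.125]
 [459.375 214.375]]
```

```bash
cat >> h.py <<'E'
FIX=(0.463,0.184,-0.246)
from scipy.spatial.transform import Rotation as Ro
def F(x,y,z): return T(*FIX,np.array([x,y,z])/1e3)[0]      # fixture mm -> world m
def quat(a,p):   # tool down, tool y along world angle a; half turn with smaller joint 6
    best=None
    for k in(0,np.pi):
        c,s=np.cos(a+k),np.sin(a+k)
        q=Ro.from_matrix(np.array([[s,c,0],[-c,s,0],[0,0,-1.]])).as_quat()[[3,0,1,2]]
        j=bot.solve_ik(p,q)
        if j is not None and(best is None or abs(j[5])<best[0]): best=(abs(j[5]),q)
    return best[1]
AX,AY=FIX[2],FIX[2]+np.pi/2      # pinch along fixture x / y
g=np.array([0,0,bot.grip_depth])
def tgrip(q): return F(110+98*np.cos(q+.15),-108,72+98*np.sin(q+.15))-g
def lball(q): return F(0,105-263*np.cos(q),55+263*np.sin(q))-g
E
cat > toggle.py <<'E'
from h import *
p=tgrip(0); up=p+[0,0,.15]; Q=quat(AY,up)
bot.move_linear([.15,.529,.29]); bot.set_gripper(.6,30)
bot.move_pose(up,Q); print(bot.move_linear(p,.12,until_force=15))
bot.set_gripper(0); print(bot.read_gripper_width()*85,bot.read_ft_force(),bot.read_finger_force())
for q in np.arange(.1,1.16,.105): bot.move_linear(tgrip(q),.08)
print(bot.read_ft_force(),bot.read_gripper_width()*85)
bot.set_gripper(.6); bot.move_linear(tgrip(1.15)+[0,0,.12])
cv2.imwrite("pics/s1.png",bot.camera("side")[100:280,190:430,::-1].repeat(3,0).repeat(3,1))
print([ (d["bbox"],d["confidence"]) for d in bot.search_frame("side","toggle_grip")],bot.read_clock())
E
python3 toggle.py
```

```text
Traceback (most recent call last):
  File "toggle.py", line 2, in <module>
    p=tgrip(0); up=p+[0,0,.15]; Q=quat(AY,up)
                                  ~~~~^^^^^^^
  File "h.py", line 21, in quat
    q=Ro.from_matrix(np.array([[s,c,0],[-c,s,0],[0,0,-1.]])).as_quat()[[3,0,1,2]]
      ~~~~~~~~~~~~~~^^^^^^^^^^^^^^^^^^^^^^^^^^^^^^^^^^^^^^^^
  File "scipy/spatial/transform/_rotation.pyx", line 1143, in scipy.spatial.transform._rotation.Rotation.from_matrix
ValueError: Non-positive determinant (left-handed or null coordinate frame) in rotation matrix 0: [[ 0.96989428  0.24352634  0.        ]
 [-0.24352634  0.96989428  0.        ]
 [ 0.          0.         -1.        ]].
```

```bash
sed -i 's/\[\[s,c,0\],\[-c,s,0\]/[[-s,c,0],[c,s,0]/' h.py; python3 toggle.py
```

```text
False
16.770812546090983 [-0.1331448   1.7656515   3.16294616] 29.268929958343506
[-0.16403643  5.45767541  0.18408694] 16.794474484180043
[([250.4, 144.7, 36.2, 82.8], 0.59), ([305.7, 164.1, 21.1, 41.0], 0.53)] 11.1583
```

View pics/s1.png

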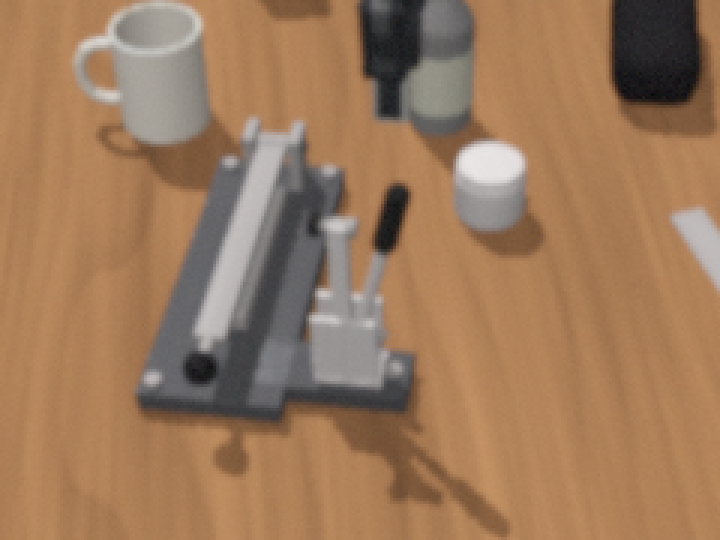

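Toggle is open: the grip now stands upright at about (321,172) in the full side picture. Next, the lever.

```bash
cat > lever.py <<'E'
from h import *
qs=np.r_[np.arange(.12,1.8,.12),1.82]
p=lball(0); Q=quat(AX,p)
print(all(bot.solve_ik(lball(q),Q) is not None for q in qs))
h=bot.read_position(); bot.move_linear([h[0],h[1],.30])
bot.move_pose(p+[0,0,.20],Q); bot.set_gripper(.6,30); print(bot.move_linear(p,.12,until_force=15))
f0=bot.read_ft_force(); bot.set_gripper(0); print(bot.read_gripper_width()*85,bot.read_ft_force()-f0)
for q in qs: bot.move_linear(lball(q),.12)
print(bot.read_ft_force(),bot.read_gripper_width()*85)
bot.set_gripper(.6); bot.move_linear(lball(1.82)+[0,0,.06])
E
python3 lever.py
```

```text
True
False
23.89706210283992 [-2.87823235  0.38563242  8.60215241]
[-0.6875199  -0.38506813 -0.01198581] 0.18600482552414577
```

```bash
python3 - <<'E'
from h import *
p=bot.read_position(); bot.move_linear([.40,-.1,.33])
a=bot.camera("side")[60:260,190:430,::-1];b=bot.camera("top")[150:350,120:360,::-1]
cv2.imwrite("pics/s2.png",np.vstack([cv2.resize(a,None,fx=1.5*1,fy=1.5),cv2.resize(b,None,fx=1.5,fy=1.5)]))
print(bot.read_clock(),p)
E
```

```text
26.275 [0.50433527 0.34873838 0.35066489]
```

View pics/s2.png

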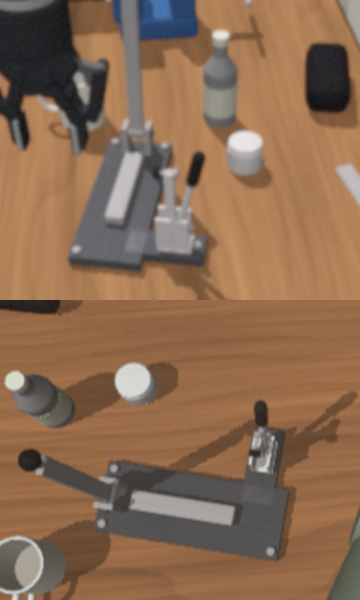

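```bash
python3 - <<'E'
from h import *
for q in(1.4,1.5,1.57,1.65,1.7,1.75,1.8,1.85): print(q,proj("top",lball(q)+g).round(1))
print("ball seen",140,256.7,"| rail centre proj",proj("top",F(0,0,34)).round(1),proj("side",F(0,0,34)).round(1),"seen 241.7,289.3")
for n in("top","side"):
    im=cv2.cvtColor(bot.camera(n),cv2.COLOR_RGB2HSV); R=cv2.fillConvexPoly(np.zeros((480,640),np.uint8),proj(n,[F(x,y,34) for x,y in((-25,-90),(25,-90),(25,90),(-25,90))]).round().astype(np.int32),1)
    m=((im[...,2]>115)&(R>0)).astype(np.uint8)
    k,l,st,c=cv2.connectedComponentsWithStats(m); i=1+st[1:,4].argmax()
    ys,xs=np.where(l==i); print(n,cv2.minAreaRect(np.c_[xs,ys].astype(np.float32)),proj(n,[F(0,-80,34),F(0,80,34),F(15,0,34),F(-15,0,34)]).round(1).tolist())
E
```

```text
1.4 [[177.2 262. ]]
1.5 [[161.7 259.3]]
1.57 [[151.  257.5]]
1.65 [[139.1 255.7]]
1.7 [[132.  254.6]]
1.75 [[125.  253.6]]
1.8 [[118.4 252.8]]
1.85 [[112. 252.]]
ball seen 140 256.7 | rail centre proj [[241.1 287. ]] [[272.2 182.5]] seen 241.7,289.3
top ((240.89190673828125, 288.148681640625), (69.21197509765625, 13.1519193649292), 9.462322235107422) [[275.8, 292.6], [206.6, 281.4], [242.4, 280.5], [239.8, 293.5]]
side ((271.4378356933594, 183.8270263671875), (14.263165473937988, 50.43572235107422), 17.10272979736328) [[264.9, 205.4], [278.9, 161.5], [278.4, 183.0], [266.0, 181.9]]
```

Lever is at about 1.64 (ball at top (140,257)), so past upright. It slipped out of the pinch near the end. I'll push it further back with shut fingers, nudge the fixture estimate about 2 mm, and recheck the brackets.

```bash
sed -i 's/^FIX=.*/FIX=(0.4612,0.1838,-0.247)/' h.py; cat >> h.py <<'E'
BX=np.array([[x,y,z] for x in(-25,25) for y in(-18,18) for z in(0,30)])/1e3
def check(poses):   # grey blobs near expected places: seen bbox centre minus predicted, px
    for n in("top","side"):
        hsv=cv2.cvtColor(bot.camera(n),cv2.COLOR_RGB2HSV); m=((hsv[...,1]<45)&(hsv[...,2]>100)).astype(np.uint8)
        k,l,st,c=cv2.connectedComponentsWithStats(m)
        box=[s[:4].tolist() for s in st[1:] if 150<s[4]<1500]
        for v in poses:
            p=proj(n,T(*v,BX)); lo,hi=p.min(0),p.max(0)
            b=min(box,key=lambda b:np.hypot(b[0]+b[2]/2-(lo+hi)[0]/2,b[1]+b[3]/2-(lo+hi)[1]/2))
            print(n,"pred",np.r_[lo,hi-lo].round(),"seen",b)
B1=(.462,-.3316,-.589); B2=(.6135,-.3600,-.313)
E
python3 - <<'E'
from h import *
bot.set_gripper(0)
a=F(0,70,300); Q=quat(AX,F(0,141,300)); bot.move_pose(a+[0,0,.05],Q); bot.move_linear(a)
print(bot.move_linear(F(0,140,298),.06,until_force=20),bot.read_ft_force(),bot.read_position()-F(0,140,298))
bot.move_linear(F(0,50,310)); bot.move_linear([.42,-.05,.33])
print("lever",[proj("top",lball(q)+g).round() for q in(1.7,1.8)],[d["bbox"] for d in (bot.camera("top"),bot.search_frame("top","lever_ball"))[1]])
check([B1,B2]); print(bot.read_clock())
E
```

```text
False [-1.16113537 -0.35845906 -0.44414427] [0.00014087 0.00015639 0.00033126]
lever [array([[132., 256.]]), array([[119., 254.]])] []
top pred [450. 255.  27.  28.] seen [452, 258, 25, 26]
top pred [455. 193.  22.  26.] seen [459, 195, 18, 23]
side pred [265. 369.  37.  38.] seen [266, 370, 35, 36]
side pred [357. 379.  34.  34.] seen [358, 379, 33, 31]
33.0917
```

```bash
cat > place.py <<'E'
import sys
from h import *
v,yf=(B1,22) if sys.argv[1]=="1" else (B2,-20)
p=np.array([v[0],v[1],.005]); Q=quat(v[2],p)
bot.set_gripper(1.0,45); bot.move_pose(p+[0,0,.15],Q)
print("down",bot.move_linear(p,.12,until_force=10)); bot.set_gripper(0); w=bot.read_gripper_width()*85; print("w",w)
bot.move_linear(p+[0,0,.26],.2)
d=F(0,yf,18)+[0,0,.006]; Q=quat(AX,d); bot.move_pose(d+[0,0,.235],Q); print("w",bot.read_gripper_width()*85,bot.read_position()-d)
bot.move_linear(d+[0,0,.04],.15)
f0=bot.read_ft_force(); print("stop",bot.move_linear(d-[0,0,.003],.03,until_force=8),(bot.read_position()-d)*1e3,bot.read_ft_force()-f0)
E
python3 place.py 1
```

```text
down False
w 48.89244663212123
w 49.03832849971339 [ 0.0002653  -0.0004045   0.23492493]
stop True [-0.12694026 -0.05543693 -0.3456276 ] [-0.58655673  0.99963757  6.04364055]
```

```bash
cat > rel.py <<'E'
from h import *
bot.set_gripper(.85); p=bot.read_position(); bot.move_linear(p+[0,0,.05],.08); bot.move_linear([p[0],p[1],.26],.2)
E
python3 rel.py; python3 - <<'E'
from h import *
bot.move_linear([.5,-.15,.3],.25)
check([B2]); print(bot.read_clock())
a=bot.camera("side")[40:260,190:430,::-1];b=bot.camera("top")[180:360,120:360,::-1]
cv2.imwrite("pics/s3.png",np.hstack([cv2.resize(a,(400,367)),cv2.resize(b,(400,367))]))
E
```

```text
top pred [455. 193.  22.  26.] seen [378, 108, 11, 35]
side pred [357. 379.  34.  34.] seen [370, 360, 30, 30]
48.3917
```

View pics/s3.png

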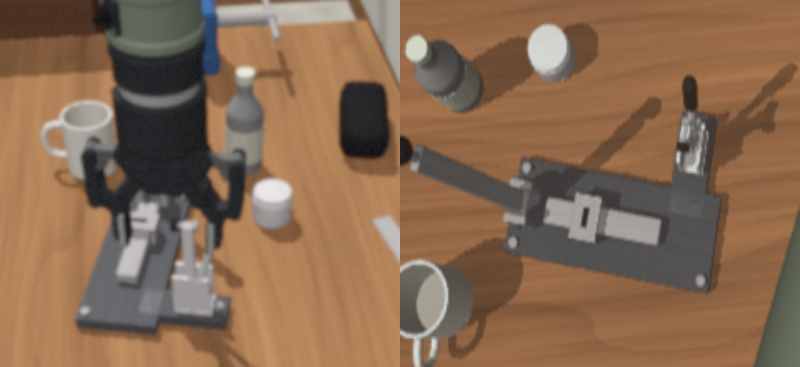

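Bracket 1 sits astride the rail at top crop (587,217), and the lever leans well back. Bracket 2 has been knocked aside, from side (374,395) to (385,375). I'll re-measure it.

```bash
python3 - <<'E'
from h import *
bot.move_linear([.42,0.0,.33],.25)
r=lambda im,x,y,w,h,k:cv2.resize(im[y:y+h,x:x+w],None,fx=k,fy=k,interpolation=cv2.INTER_CUBIC)
t=bot.camera("top")[:,:,::-1];s=bot.camera("side")[:,:,::-1]
cv2.imwrite("pics/br2.png",np.hstack([r(t,430,160,100,80,4),r(s,335,335,80,64,5)]))
check([B2])
E
```

```text
top pred [455. 193.  22.  26.] seen [442, 186, 20, 24]
side pred [357. 379.  34.  34.] seen [369, 361, 31, 29]
```

View pics/br2.png

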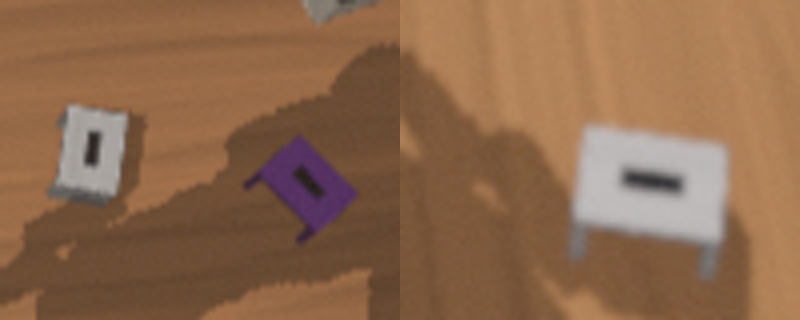

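Bracket 2 is the grey one at top (452,198), side (385,375), still web up. The purple one is at top (507,207).

```bash
cat > m2.py <<'E'
from h import *
W=np.array([[-25,18,30],[25,18,30],[25,-18,30],[-25,-18,30]])/1e3
px=np.array([[185,125],[328,143],[320,240],[175,218]])/5+335
tx=np.array([[68,105],[128,112],[117,199],[58,187]])/4+[430,160]
v,r=fit({"side":(W,px)},[.63,-.33,-.2]); print(v,r.round(1).tolist())
v,r=fit({"side":(W,px),"top":(W[[1,2,3,0]],tx)},[.63,-.33,-.2]); print(v,r.round(1).tolist())
s=open("h.py").read(); i=s.index("B2="); open("h.py","w").write(s[:i]+f"B2=({v[0]:.4f},{v[1]:.4f},{v[2]:.4f})\n")
E
python3 m2.py; python3 place.py 2
```

```text
[ 0.63872602 -0.32587189 -0.26470414] [[-0.2, -0.2], [-0.1, 0.3], [0.4, -0.1], [-0.1, 0.0]]
[ 0.63726113 -0.32688553 -0.26302549] [[-0.9, 0.4], [-0.8, 0.9], [-0.3, 0.6], [-0.9, 0.7], [-0.7, -1.4], [-0.8, -0.6], [-0.5, -2.6], [-0.8, -2.2]]
down False
w 49.17073135807877
w 48.94683584012849 [ 0.00047495 -0.00027703  0.23502752]
stop True [-0.12831539 -0.03151263 -0.27450999] [-1.34116645 -1.99786415  6.83711423]
```

```bash
python3 rel.py; cat > down.py <<'E'
from h import *
bot.set_gripper(0,30)
def pth(q):
    s,c=np.sin(q),np.cos(q)
    return F(0,105-263*c+24*s,55+263*s+13*c-12*max(s,0))
qs=np.arange(1.70,-.01,-.1)
a=pth(1.80)+F(0,25,0)-F(0,0,0); Q=quat(AX,a)
ok=[bot.solve_ik(x,Q) is not None for x in [a,a+[0,0,.06],*map(pth,qs)]]; print(all(ok))
if all(ok):
    p=bot.read_position(); bot.move_linear([p[0],p[1],.38],.2)
    bot.move_pose(a+[0,0,.06],Q); bot.move_linear(a,.1)
    for q in qs[:-2]: bot.move_linear(pth(q),.12)
    f0=bot.read_ft_force(); print(bot.move_linear(pth(-.02),.03,until_force=25),bot.read_ft_force()-f0,(bot.read_position()-pth(0))*1e3)
E
python3 down.py
```

```text
True
True [-3.39928735  0.92828975 10.44590639] [ 0.14422257  0.61323164 -0.54773253]
```

```bash
python3 - <<'E'
from h import *
p=bot.read_position(); bot.move_linear(p+[0,0,.2],.2); bot.move_linear([.42,-.12,.33],.2)
a=bot.camera("side")[120:260,200:400,::-1];b=bot.camera("top")[180:330,160:340,::-1]
cv2.imwrite("pics/s4.png",np.hstack([cv2.resize(a,(400,280),interpolation=2),cv2.resize(b,(336,280),interpolation=2)])); print(bot.read_clock())
E
```

```text
75.3833
```

View pics/s4.png

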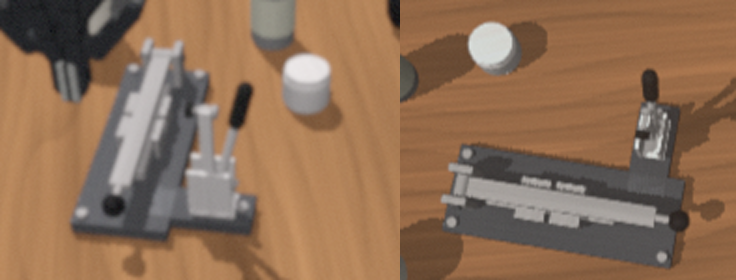

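The lever is down over both brackets (ball at crop (113,205) in the side half). Now I'll lock the toggle.

```bash
cat > lock.py <<'E'
from h import *
p=tgrip(1.2); Q=quat(AY,p); bot.set_gripper(.6,40)
bot.move_pose(p+[0,0,.13],Q); print(bot.move_linear(p,.1,until_force=15))
bot.set_gripper(0); print(bot.read_gripper_width()*85)
for q in np.arange(1.1,-.01,-.1): bot.move_linear(tgrip(q),.08)
print(bot.read_gripper_width()*85,bot.read_ft_force())
bot.set_gripper(.6); bot.move_linear(tgrip(0)+[0,0,.2]); bot.move_linear([.42,-.15,.33],.2)
a=bot.camera("side")[60:260,200:400,::-1];b=bot.camera("top")[180:370,100:340,::-1]
cv2.imwrite("pics/s5.png",np.hstack([cv2.resize(a,(400,400),interpolation=2),cv2.resize(b,(400,317),interpolation=2)[:].copy() if 0 else cv2.resize(b,(400,400),interpolation=2)])); print(bot.read_clock())
E
python3 lock.py
```

```text
False
16.92467501479672
16.77384045189821 [5.68886147 3.66192922 0.29857297]
86.3833
```

View pics/s5.png

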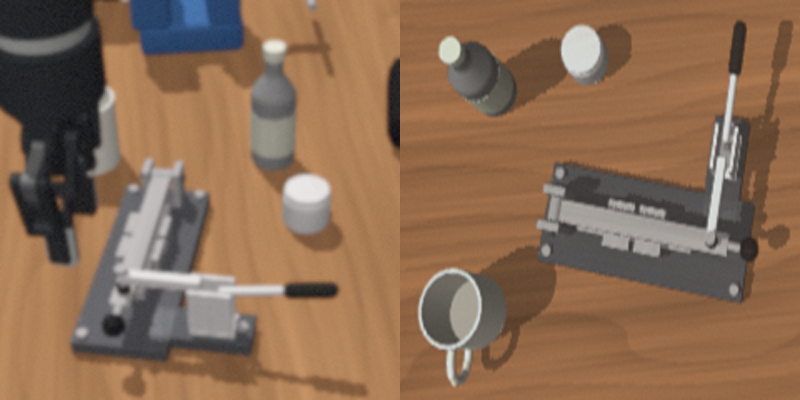

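The toggle is locked with its spindle on the lever. Both brackets sit under the lever, and the mug, bottle and tin are where they were.

```bash
python3 -c "
from cell import bot
print(bot.close_job())"
```

```text
the job is handed in; nothing more can be done
None
```

The job is handed in: both grey brackets are astride the rail, the lever is down over them and the toggle clamp was locked last, with the mug, oil bottle and tin undisturbed, at about 86 s of the 210 s allowed.

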